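# Roll a sample tube into the V cradle and butt it against the stop

## Task

Roll the capped sample tube gently along the bench by its side, up the ramp and into the V groove of the blue cradle, then push on its orange cap so that it slides along the groove until its other end touches the yellow stop. Only push it with the fingers: do not pinch, lift or flick it, and leave the red rack, amber bottle and small vial alone. Finish clear, with the tube lying still in the groove.

Things in the scene. Friction and masses are not known exactly. Their poses are not given: they have to be found in the camera images.
- tube: Capped white plastic sample tube lying on the bench: a plain cylinder 32 mm in diameter, 110 mm long, flat ends, 0.05 to 0.1 kg, blue stripe on its side. Origin at its centre. Its x axis runs from the orange cap (nearer the robot) to the foot; y and z turn as it rolls. Smooth (friction about 0.45): it rolls if pushed sideways at mid-height.
- cap_end (a point): Centre of the flat end of the orange ribbed cap, 55 mm from the tube's centre. The tube starts 200 to 280 mm from the groove line, on the ramp's side, parallel to the groove within 0.2 rad, its foot end 25 to 55 mm short of the end stop's plane.
- cradle: Blue V-block cradle, light grey groove faces, 160 mm long, fixed. Origin on the bench under the groove's bottom line, at mid-length; x along the groove away from the robot, y across it, the way the tube rolls in. In y, z (mm): ramp from -65, 0 to a crest at -13, 9; groove bottom at 0, 1.5; far face to 28.6, 18; wall to 41, 24 high. Faces slope 30 degrees. Open at its -x end.
- ramp_foot (a point): Middle of the ramp's lower edge on the bench, 65 mm from the groove line. The ramp is 160 mm wide.
- stop_face (a point): On the face of the yellow end stop, over the groove line, 20 mm above the bench and 80 mm from the cradle's middle. The stop is 34 mm high, 8 mm thick and spans y = -19 to +41 mm of the cradle; the ramp has none.
- seat (a point): Where the tube's centre lies when it rests in the groove with its foot end against the stop: 25 mm along cradle x, y = 0, 20 mm above the bench.
- rack: Red microtube rack, 190 x 66 mm, about 40 mm high, loose, beyond the cradle's far wall. Origin at the centre of its underside, x along its length. Leave it alone.
- reagent: Amber bottle, 52 mm in diameter, 105 mm high, standing loose beyond the cradle's end stop. Origin at the centre of its base. Leave it alone.
- vial: Clear vial with a green cap, 26 mm in diameter, 45 mm high, standing loose beside the tube's way, on the side away from the robot. Origin at the centre of its base. Leave it alone.
Things that resemble listed ones, but are neither listed nor needed, are in the scene too. Several things look just like the tube: the one meant starts farthest to the robot's right.

How it is judged:
By the outcome, as a careful person would: the job done as asked, in the order asked, and still so for the second after the job is handed in, with the robot touching nothing.
It also fails if it takes over 50 s, if anything falls off the work surface, if the arm or the gripper's body presses on something with over 40 N, if the wrist force passes 120 N, or if a joint passes its speed limit or range.

## Robot

A 6-joint arm with a two-finger parallel gripper is mounted at the origin on the work surface. World frame = base frame: x ahead of the robot, y to its left, z up, the work surface at z = 0. Lengths are in m, angles in rad, forces in N, time in s.
With the tool pointing down it reaches from about 0.25 to 0.725 m from the base axis. Payload 9.7 kg.
Tool frame: the origin (TCP) lies at the very end of the fingers, on their centre line; the grasp point (between the pads) lies 19 mm behind it; z points along the fingers, y is the direction in which the jaws open and shut (so a half turn about z gives the same grasp; the last joint's range is limited). The gripper opens to 85 mm and grips with 20 to 120 N. Pads are 22 mm wide; open, the fingers measure 114 mm over their backs; the gripper's body (76 mm by 85 mm) begins 54 mm behind the grasp point. The pads swing forward as they close: fully open they stand 13 mm farther back than shut.
Start: joints at [1.243, 0.087, 0.176, 1.66, 0, 1.571], TCP at [0.177, 0.521, 0.231] pointing down, gripper open.
Joint ranges: [-3.13, 3.13], [-0.85, 1.81], [-1.15, 1.24], [-2.2, 2.28], [-1.44, 1.52], [-3.14, 3.14]. Speed limits (rad/s): [2.22, 2.22, 2.57, 3.14, 3.14, 3.14].

## Interface

Orientations are given as a unit quaternion [x, y, z, w].
In Python, from station import read_state, capture, camera_info, ticket, nets gives the robot as it stands.
- The arm moves only by the tool step_arm, never from a script. Its argument "plan" is a list of rows, each an object with "offset": the shift along the tool's x, y, z in mm, a list of three; "angular": the turn, a rotation vector about the tool's x, y, z in rad, a list of three; "hand": the gripper command: -1 is fully open, 1 is shut, values between are in proportion. A call has exactly 8 rows; each row shifts and turns the commanded pose from where the row before left it, along the tool's axes as they then stand; what a row does not reach is not made up. A row lasts 1/10 s, in which the tool goes at most 50 mm and 8.59 degrees, less where a joint would pass 70% of its speed; a pose out of reach is approached as far as the arm can. A call is refused whole if a number of a shift passes 50 or a number of a turn 0.15, either way. A call with a gripper value outside its range is refused whole. The fingers move at their own pace and stop on an object; "force" is the grip in N (left out, the last holds). Time passes only in rows, so rows that do not move let the fingers close, or fill a call up. It gives the time, the measured TCP pose, the force and the opening at its end, in the units of the state.
- read_state(): the state, without advancing time (a new reading comes with each control period).
- capture(name): name is "scene" or "top" or "wrist"; returns (picture, depth): 400x640x3 uint8, blue, green, red; 400x640 float32, m along the optical axis (not along the pixel's ray), 0 where there is no reading.
- camera_info(name): a dict with "K" (3x3 intrinsics, pixels), "T" (4x4, takes a point from camera to world coordinates); the wrist camera has in their place "mount" (4x4, takes a point from camera to tool coordinates, whose origin is the TCP and whose axes are the flange's). Camera axes: x right, y up, looking along -z (the intrinsics and any distortion apply to the point x, -y, -z); pixel columns grow to the right and rows downward; lengths in m; the calibration is good to about 2 mm. The wrist camera is an equidistant fisheye: a pixel r from the principal point sees the ray r / f radians off the axis. A picture is of the moment at which its call begins: read the wrist's pose just before it. camera_info takes no time and is no camera call.
- ticket.sign_off(): hands the job in, once; it reports no verdict.
Trained networks look in the newest picture that a camera, given by its name, has taken for a name from the list of things; names that differ only in an ending like _2 or _b are one class to them, and where a whole thing is asked for, a point or a joint stands for the part that bears it (a point fixed in the world has none). Each returns a list of dicts, best first, with "conf" (0 to 1); they miss things now and then, are a little off and sometimes report something else, mostly with a low value. They report only what shows in the picture. A call takes as long as a camera call. They do not tell look-alikes from the thing itself.
- nets.look_for(name, camera): "at" ([row, column] as shares, 0 to 1, of the picture: columns of its width, rows of its height, amid what is visible of it).
The state is a dict: "clock": time; "q": joint angles; "qd": joint speeds; "effort": joint torques, N m; "tcp_pos": TCP position; "ee_rot": TCP orientation; "force": force on the tool from outside, world axes, zero at the start; "torque": the same for the moment, N m; "opening": finger opening in m.
Only numpy, scipy, OpenCV 4.12 (cv2) and the standard library are available. Lean on these libraries where they do the work, as an engineer would, in place of code of your own. Each camera call takes 0.05 s, during which the arm holds its last target. There are 200 camera calls.

## Working session

There is one attempt and no reset: what is moved stays moved. The work goes in short steps, Python scripts to look and compute and a tool call to move; the robot and the scene stay as the last step left them, time stands still between calls to the robot, and variables do not carry over. Pictures are saved under pics/ and viewed, about 8 in all and at most 12, crops included, and the job is handed in when it is done.

Besides the shell and the picture viewer there is one more tool, called after "Request:" in YAML: its name, and indented under it one key for each argument. step_arm: Moves the arm, as the interface text tells. Its arguments: {"type":"object","properties":{"plan":{"type":"array"},"force":{"type":"number"}},"required":["plan"]}

```bash
mkdir -p pics
cat > h.py <<'E'
import numpy as np, cv2
from station import read_state, capture, camera_info, ticket, nets
def pt(cam,depth,r,c,d=None):
    ci=camera_info(cam);K=np.array(ci["K"]);T=np.array(ci["T"])
    d=depth[int(r),int(c)] if d is None else d
    p=np.array([(c-K[0,2])/K[0,0]*d,-(r-K[1,2])/K[1,1]*d,-d,1])
    return (T@p)[:3]
def cloud(cam,depth):
    ci=camera_info(cam);K=np.array(ci["K"]);T=np.array(ci["T"])
    r,c=np.mgrid[0:400,0:640];d=depth
    p=np.stack([(c-K[0,2])/K[0,0]*d,-(r-K[1,2])/K[1,1]*d,-d,np.ones_like(d)],-1)
    return (p@T.T)[...,:3]
E
python3 - <<'E'
from h import *
for n in("top","scene"):
    im,d=capture(n);cv2.imwrite(f"pics/{n}0.png",im);np.save(f"{n}0.npy",d)
    print(n,camera_info(n))
    for k in("tube","cap_end","cradle","vial","rack","reagent"):
        for o in nets.look_for(k,n)[:5]:
            r,c=o["at"][0]*400,o["at"][1]*640
            print(k,round(o["conf"],2),int(r),int(c),pt(n,d,min(r,399),min(c,639)).round(3))
s=read_state();print(s["clock"],s["tcp_pos"],s["ee_rot"],s["opening"])
E
```

```text
top {'K': array([[461.29319261,   0.        , 312.04726226],
       [  0.        , 461.29319261, 198.36256932],
       [  0.        ,   0.        ,   1.        ]]), 'T': array([[ 0.02761098,  0.99094282, -0.13141519,  0.43368911],
       [-0.99924975,  0.03093295,  0.02330415,  0.08829441],
       [ 0.02715814,  0.13067315,  0.99105346,  1.07036376],
       [ 0.        ,  0.        ,  0.        ,  1.        ]])}
tube 0.84 294 194 [0.35  0.316 0.033]
tube 0.82 266 337 [0.421 0.004 0.032]
tube 0.79 196 392 [ 0.581 -0.12   0.035]
tube 0.62 307 261 [0.326 0.169 0.032]
cap_end 0.96 195 393 [ 0.585 -0.123  0.032]
cap_end 0.85 308 260 [0.325 0.17  0.034]
cap_end 0.8 292 194 [0.356 0.316 0.032]
cap_end 0.69 265 335 [0.423 0.007 0.03 ]
cradle 0.95 184 308 [0.607 0.073 0.003]
vial 0.73 128 405 [ 0.738 -0.147  0.044]
rack 0.77 182 236 [0.602 0.236 0.03 ]
reagent 0.89 117 298 [0.745 0.1   0.081]
scene {'K': array([[467.85522097,   0.        , 314.70392804],
       [  0.        , 467.85522097, 198.73715754],
       [  0.        ,   0.        ,   1.        ]]), 'T': array([[ 0.56342377, -0.66905518,  0.48468425,  0.98205615],
       [ 0.82614769,  0.46038505, -0.32484704, -0.2186789 ],
       [-0.00580079,  0.58344732,  0.81213027,  0.75911606],
       [ 0.        ,  0.        ,  0.        ,  1.        ]])}
tube 0.97 268 234 [ 0.594 -0.126  0.034]
tube 0.87 114 293 [0.334 0.162 0.032]
tube 0.85 98 353 [0.363 0.306 0.027]
tube 0.64 173 251 [0.423 0.005 0.03 ]
cap_end 0.87 269 232 [ 0.592 -0.129  0.032]
cap_end 0.77 116 294 [0.338 0.161 0.031]
cap_end 0.76 172 251 [0.423 0.004 0.031]
cap_end 0.59 95 354 [0.361 0.31  0.032]
cradle 0.87 228 327 [0.604 0.063 0.008]
vial 0.7 350 264 [ 0.747 -0.156  0.043]
rack 0.94 189 401 [0.623 0.227 0.027]
reagent 0.77 271 394 [0.766 0.08  0.075]
0.7 [0.1770577  0.52071691 0.23128973] [ 1.63146648e-01  9.86601830e-01 -9.97322398e-07 -2.42050038e-06] 0.08548589649430809
```

View pics/top0.png

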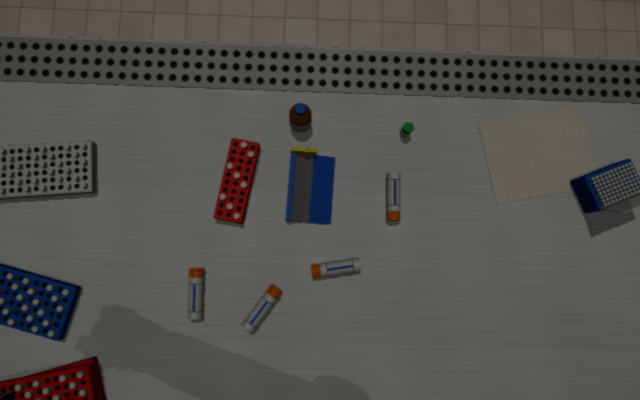

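View pics/scene0.png

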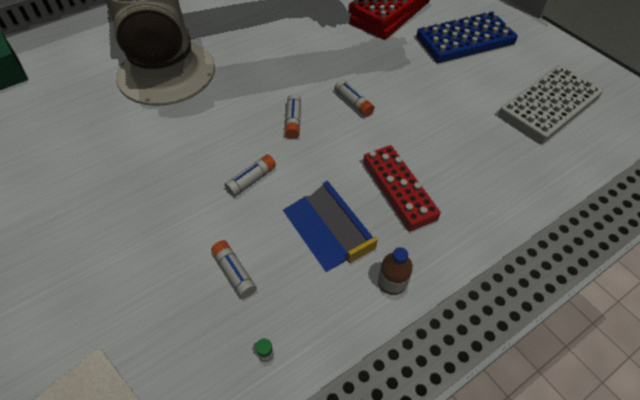

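Top view: four tube-like items at (row,col) (196,393), (268,337), (307,262) and (294,195). The one farthest right is (196,393), with its cap toward the robot. The cradle is at (187,310), stop at (151,304), vial at (128,407), bottle at (117,299) and rack at (182,237). Next I'll measure and check the choice in a close crop.

```bash
cat >> h.py <<'E'
def tube_fit(im,d,cam="top",xr=(.45,.72),yr=(-.2,.2),zc=.016):
    """axis from cylinder fit: white/orange points, top-view"""
    from scipy.optimize import least_squares
    P=cloud(cam,d);hsv=cv2.cvtColor(im,cv2.COLOR_BGR2HSV)
    m=(d>0)&(P[...,0]>xr[0])&(P[...,0]<xr[1])&(P[...,1]>yr[0])&(P[...,1]<yr[1])&(P[...,2]>zc-.006)&(P[...,2]<zc+.025)
    Q=P[m];return Q,hsv[m]
E
python3 - <<'E'
from h import *
from scipy.optimize import least_squares
for n in("top","scene"):
    im=cv2.imread(f"pics/{n}0.png");d=np.load(f"{n}0.npy")
    Q,h=tube_fit(im,d,n,(.5,.72),(-.19,-.06))
    def f(p): # y0,yaw,zc
        a=np.array([np.cos(p[1]),np.sin(p[1])])
        v=-(Q[:,0]-.6)*a[1]+(Q[:,1]-p[0])*a[0]
        return np.hypot(v,Q[:,2]-p[2])-.016
    s=least_squares(f,[Q[:,1].mean(),0,.016],loss="soft_l1",f_scale=.001).x
    a=np.array([np.cos(s[1]),np.sin(s[1])]);u=(Q[:,0]-.6)*a[0]+(Q[:,1]-s[0])*a[1]
    org=(h[:,0]<18)&(h[:,1]>150)
    print(n,len(Q),"fit",s.round(4),"u range",np.percentile(u,[0,1,99,100]).round(4),"orange u",np.percentile(u[org],[2,98]).round(4))
    P=cloud(n,d);H=cv2.cvtColor(im,cv2.COLOR_BGR2HSV)
    near=(P[...,0]>.5)&(P[...,0]<.75)&(P[...,1]>-.03)&(P[...,1]<.16)&(d>0)
    y=near&(H[...,0]>20)&(H[...,0]<35)&(H[...,1]>150)
    b=near&(H[...,0]>105)&(H[...,0]<125)&(H[...,1]>140)
    for nm,m in(("yellow",y),("blue",b)):
        Qm=P[m];print(nm,len(Qm),cv2.minAreaRect((Qm[:,:2]*1000).astype(np.float32)),Qm.min(0).round(3),Qm.max(0).round(3))
    # blue ramp edge and wall via low / high blue
    lo=P[b&(P[...,2]<.012)];hi=P[b&(P[...,2]>.018)]
    for nm,q in(("ramp",lo),("wall",hi)):
        print(nm,len(q),cv2.minAreaRect((q[:,:2]*1000).astype(np.float32)))
    # bench height check
    bb=P[(d>0)&(abs(P[...,0]-.6)<.05)&(P[...,1]>-.08)&(P[...,1]<-.03)];print("bench z",np.median(bb[:,2]))
im=cv2.imread("pics/top0.png");c=cv2.resize(im[105:240,270:430],None,fx=5,fy=4.4,interpolation=cv2.INTER_CUBIC)
cv2.imwrite("pics/crop1.png",cv2.convertScaleAbs(c,alpha=1.8))
E
```

```text
top 678 fit [-0.1248  0.0064  0.0172] u range [-0.0719 -0.0715  0.0375  0.039 ] orange u [-0.0715 -0.0539]
yellow 128 ((682.8001708984375, 86.80827331542969), (57.5916862487793, 8.676850318908691), 87.9423828125) [0.677 0.058 0.005] [0.687 0.115 0.04 ]
blue 1752 ((633.6364135742188, 66.37899780273438), (102.78873443603516, 229.57464599609375), 87.34281158447266) [ 0.518  0.014 -0.004] [0.75  0.122 0.111]
ramp 1378 ((597.5259399414062, 41.52153778076172), (49.779109954833984, 158.96217346191406), 87.34281158447266)
wall 342 ((636.1071166992188, 109.95457458496094), (19.089298248291016, 230.24581909179688), 83.89141845703125)
bench z 0.0012376970115746122
scene 1107 fit [-0.1259 -0.0027  0.0162] u range [-0.0747 -0.0733  0.0367  0.0372] orange u [-0.0715 -0.0557]
yellow 303 ((681.1358032226562, 83.47453308105469), (58.922882080078125, 9.625699996948242), 87.43687438964844) [0.676 0.054 0.004] [0.687 0.113 0.038]
blue 2338 ((632.775390625, 63.73215866088867), (102.80899047851562, 231.491455078125), 87.27476501464844) [ 0.515  0.012 -0.002] [0.75  0.12  0.106]
ramp 1956 ((595.5885009765625, 39.53575134277344), (50.932376861572266, 159.6044464111328), 87.44288635253906)
wall 379 ((636.3853759765625, 107.77713012695312), (17.179933547973633, 229.35977172851562), 84.74596405029297)
bench z 0.00029225212210809426
```

View pics/crop1.png

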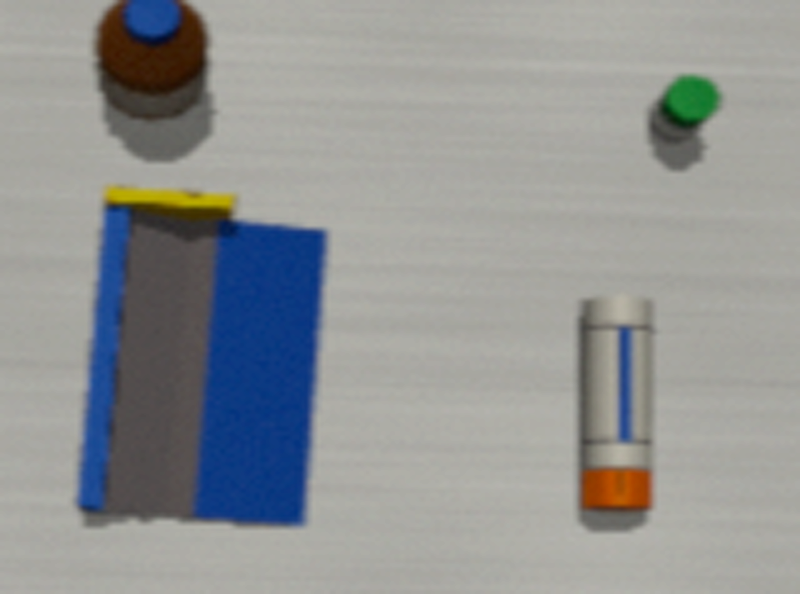

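The crop shows a white tube with an orange cap, cap end toward the robot (bottom) and blue stripe, at about crop (615,400). It is the rightmost, so the choice holds. The cradle's stop is at the far end and the ramp faces the tube. Tube centre ≈ (0.583, -0.125), yaw ≈ 0. Cradle origin ≈ (0.598, 0.080), yaw ≈ -0.046.

First I'll turn so the jaw axis lies along the tube, so that both fingertips push its side.

Request:
step_arm:
  plan:
    - {"offset": [0, 0, 0], "angular": [0, 0, 0.15], "hand": -0.4}
    - {"offset": [0, 0, 0], "angular": [0, 0, 0.15], "hand": -0.4}
    - {"offset": [0, 0, 0], "angular": [0, 0, 0.15], "hand": -0.4}
    - {"offset": [0, 0, 0], "angular": [0, 0, 0.15], "hand": -0.4}
    - {"offset": [0, 0, 0], "angular": [0, 0, 0.15], "hand": -0.4}
    - {"offset": [0, 0, 0], "angular": [0, 0, 0.15], "hand": -0.4}
    - {"offset": [0, 0, 0], "angular": [0, 0, 0.15], "hand": -0.4}
    - {"offset": [0, 0, 0], "angular": [0, 0, 0.15], "hand": -0.4}

```text
clock: 1.5
tcp_pos: [0.1771, 0.5207, 0.2313]
ee_rot: [0.694, 0.72, 0.0, -0.0]
force: [-0.7, 0.3, 0.1]
opening: 0.0598
```

Request:
step_arm:
  plan:
    - {"offset": [0, 0, 0], "angular": [0, 0, 0.042], "hand": -0.4}
    - {"offset": [-40, 24, 0], "angular": [0, 0, 0], "hand": -0.4}
    - {"offset": [-40, 24, 0], "angular": [0, 0, 0], "hand": -0.4}
    - {"offset": [-40, 24, 0], "angular": [0, 0, 0], "hand": -0.4}
    - {"offset": [-40, 24, 0], "angular": [0, 0, 0], "hand": -0.4}
    - {"offset": [-40, 24, 0], "angular": [0, 0, 0], "hand": -0.4}
    - {"offset": [-40, 24, 0], "angular": [0, 0, 0], "hand": -0.4}
    - {"offset": [-40, 24, 0], "angular": [0, 0, 0], "hand": -0.4}

```text
clock: 2.3
tcp_pos: [0.3459, 0.2392, 0.2315]
ee_rot: [0.707, 0.708, 0.0, 0.0]
force: [-0.2, 0.6, -0.4]
opening: 0.0599
```

Request:
step_arm:
  plan:
    - {"offset": [-40, 23, 0], "angular": [0, 0, 0], "hand": -0.4}
    - {"offset": [-40, 23, 0], "angular": [0, 0, 0], "hand": -0.4}
    - {"offset": [-40, 23, 0], "angular": [0, 0, 0], "hand": -0.4}
    - {"offset": [-40, 23, 0], "angular": [0, 0, 0], "hand": -0.4}
    - {"offset": [-40, 23, 0], "angular": [0, 0, 0], "hand": -0.4}
    - {"offset": [-40, 23, 0], "angular": [0, 0, 0], "hand": -0.4}
    - {"offset": [-40, 23, 0], "angular": [0, 0, 0], "hand": -0.4}
    - {"offset": [-40, 23, 0], "angular": [0, 0, 0], "hand": -0.4}

```text
clock: 3.1
tcp_pos: [0.5303, -0.0809, 0.2314]
ee_rot: [0.707, 0.707, 0.0, 0.0]
force: [1.1, 0.5, -0.2]
opening: 0.0598
```

Request:
step_arm:
  plan:
    - {"offset": [-40, 23, 0], "angular": [0, 0, 0], "hand": -0.4}
    - {"offset": [-40, 23, 0], "angular": [0, 0, 0], "hand": -0.4}
    - {"offset": [-15, 6, 20], "angular": [0, 0, 0], "hand": -0.4}
    - {"offset": [0, 0, 40], "angular": [0, 0, 0], "hand": -0.4}
    - {"offset": [0, 0, 40], "angular": [0, 0, 0], "hand": -0.4}
    - {"offset": [0, 0, 40], "angular": [0, 0, 0], "hand": -0.4}
    - {"offset": [0, 0, 40], "angular": [0, 0, 0], "hand": -0.4}
    - {"offset": [0, 0, 10], "angular": [0, 0, 0], "hand": -0.4}

```text
clock: 3.9
tcp_pos: [0.5792, -0.1732, 0.0365]
ee_rot: [0.707, 0.707, -0.002, -0.003]
force: [-1.2, -0.6, 0.1]
opening: 0.06
```

Run:
```python
from h import *
im,d=capture("scene");s=read_state();print(s["clock"],s["tcp_pos"],s["ee_rot"])
P=cloud("scene",d);t=s["tcp_pos"]
m=(d>0)&(abs(P[...,0]-t[0])<.08)&(abs(P[...,1]-t[1])<.022)&(P[...,2]>.01)&(P[...,2]<.09)
Q=P[m];
for z in np.arange(.01,.09,.005):
    q=Q[(Q[:,2]>=z)&(Q[:,2]<z+.005)]
    if len(q)>2: print(round(z,3),len(q),q[:,:2].min(0).round(3),q[:,:2].max(0).round(3))
cv2.imwrite("pics/s2.png",cv2.convertScaleAbs(cv2.resize(im[150:350,120:380],None,fx=3,fy=3),alpha=1.6))
```

```text
3.95 [ 0.57970263 -0.17327001  0.03742082] [ 0.70674058  0.70746659 -0.00140819 -0.00260582]
0.05 6 [ 0.62  -0.179] [ 0.621 -0.169]
0.085 4 [ 0.614 -0.187] [ 0.62  -0.185]
```

View pics/s2.png

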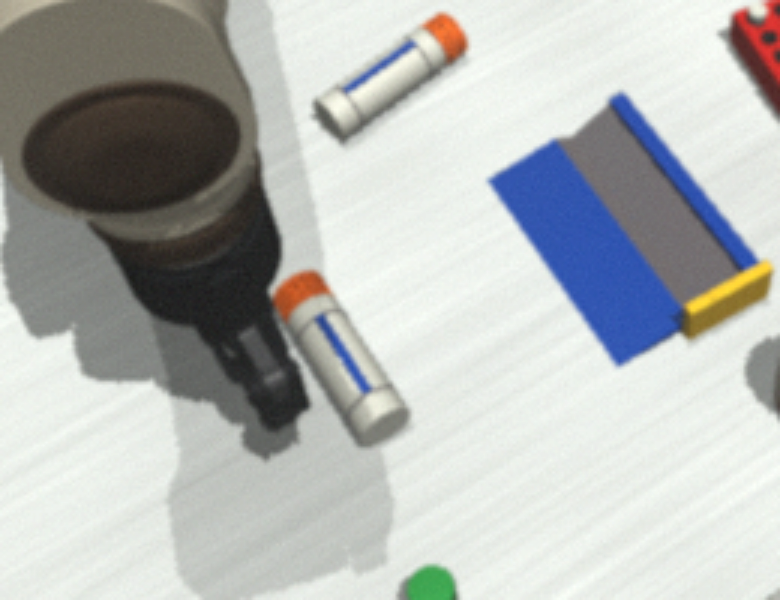

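The tube lies parallel to the jaw axis, with the fingers beside it on the bench side away from the cradle. The finger is at crop (285,400) and the tube at (340,365). The black fingers return almost no depth. I'll lower carefully to TCP z ≈ 4 mm, where the part-open tips sit about 5 mm higher.

Request:
step_arm:
  plan:
    - {"offset": [0, 0, 10], "angular": [0, 0, 0], "hand": -0.4}
    - {"offset": [0, 0, 10], "angular": [0, 0, 0], "hand": -0.4}
    - {"offset": [0, 0, 7], "angular": [0, 0, 0], "hand": -0.4}
    - {"offset": [0, 0, 3], "angular": [0, 0, 0], "hand": -0.4}
    - {"offset": [0, 0, 2], "angular": [0, 0, 0], "hand": -0.4}
    - {"offset": [0, 0, 0], "angular": [0, 0, 0], "hand": -0.4}
    - {"offset": [0, 0, 0], "angular": [0, 0, 0], "hand": -0.4}
    - {"offset": [0, 0, 0], "angular": [0, 0, 0], "hand": -0.4}

```text
clock: 4.75
tcp_pos: [0.582, -0.174, 0.0097]
ee_rot: [0.707, 0.707, 0.0, 0.0]
force: [-0.7, 0.4, -0.2]
opening: 0.0594
```

Request:
step_arm:
  plan:
    - {"offset": [0, 0, 6], "angular": [0, 0, 0], "hand": -0.4}
    - {"offset": [4, 0, 0], "angular": [0, 0, 0], "hand": -0.4}
    - {"offset": [4, 0, 0], "angular": [0, 0, 0], "hand": -0.4}
    - {"offset": [4, 0, 0], "angular": [0, 0, 0], "hand": -0.4}
    - {"offset": [4, 0, 0], "angular": [0, 0, 0], "hand": -0.4}
    - {"offset": [3, 0, 0], "angular": [0, 0, 0], "hand": -0.4}
    - {"offset": [3, 0, 0], "angular": [0, 0, 0], "hand": -0.4}
    - {"offset": [3, 0, 0], "angular": [0, 0, 0], "hand": -0.4}

```text
clock: 5.55
tcp_pos: [0.5818, -0.1486, 0.0033]
ee_rot: [0.707, 0.707, 0.0, 0.0]
force: [0.6, -1.4, 0.7]
opening: 0.0598
```

Request:
step_arm:
  plan:
    - {"offset": [3, 0, 0], "angular": [0, 0, 0], "hand": -0.4}
    - {"offset": [3, 0, 0], "angular": [0, 0, 0], "hand": -0.4}
    - {"offset": [3, 0, 0], "angular": [0, 0, 0], "hand": -0.4}
    - {"offset": [3, 0, 0], "angular": [0, 0, 0], "hand": -0.4}
    - {"offset": [3, 0, 0], "angular": [0, 0, 0], "hand": -0.4}
    - {"offset": [3, 0, 0], "angular": [0, 0, 0], "hand": -0.4}
    - {"offset": [3, 0, 0], "angular": [0, 0, 0], "hand": -0.4}
    - {"offset": [3, 0, 0], "angular": [0, 0, 0], "hand": -0.4}

```text
clock: 6.35
tcp_pos: [0.5817, -0.1246, 0.0033]
ee_rot: [0.707, 0.707, -0.0, -0.0]
force: [0.3, -0.1, 0.2]
opening: 0.0596
```

```bash
cat >> h.py <<'E'
def look(tag,yr,view=False,zc=.016):
    from scipy.optimize import least_squares
    for n in("top","scene"):
        im,d=capture(n);s=read_state()
        Q,h=tube_fit(im,d,n,(.5,.72),yr,zc); 
        k=((h[:,1]<70)&(h[:,2]>80))|((h[:,0]<18)&(h[:,1]>150)); Q=Q[k];h=h[k]
        if len(Q)<20: print(n,"few",len(Q));continue
        f=lambda p:np.hypot(-(Q[:,0]-.6)*np.sin(p[1])+(Q[:,1]-p[0])*np.cos(p[1]),Q[:,2]-p[2])-.016
        p=least_squares(f,[np.median(Q[:,1]),0,zc],loss="soft_l1",f_scale=.001).x
        u=(Q[:,0]-.6)*np.cos(p[1])+(Q[:,1]-p[0])*np.sin(p[1]);o=(h[:,0]<18)&(h[:,1]>150)
        print(n,len(Q),"y@.6,yaw,z",p.round(4),"u",np.percentile(u,[1,99]).round(4),"orange",np.percentile(u[o],[2,98]).round(4) if o.any() else None)
        if view==n: cv2.imwrite(f"pics/{tag}.png",cv2.convertScaleAbs(cv2.resize(im[150:350,150:410],None,fx=3,fy=3),alpha=1.6))
    print(s["clock"],s["tcp_pos"].round(4),s["force"].round(2))
E
python3 -c "
from h import *
look('p3',(-.145,-.05))"
```

```text
top 326 y@.6,yaw,z [-0.0972  0.0134  0.0171] u [-0.0714  0.0375] orange [-0.0715 -0.0517]
scene 440 y@.6,yaw,z [-0.0969  0.0041  0.0162] u [-0.0479  0.0363] orange None
6.45 [ 0.5817 -0.1245  0.0033] [-0.49  0.13 -0.69]
```

Request:
step_arm:
  plan:
    - {"offset": [3, 0, 0], "angular": [0, 0, 0.004], "hand": -0.4}
    - {"offset": [4, 0, 0], "angular": [0, 0, 0.004], "hand": -0.4}
    - {"offset": [4, 0, 0], "angular": [0, 0, 0.004], "hand": -0.4}
    - {"offset": [4, 0, 0], "angular": [0, 0, 0.004], "hand": -0.4}
    - {"offset": [4, 0, 0], "angular": [0, 0, 0.004], "hand": -0.4}
    - {"offset": [4, 0, 0], "angular": [0, 0, 0.004], "hand": -0.4}
    - {"offset": [4, 0, 0], "angular": [0, 0, 0.004], "hand": -0.4}
    - {"offset": [4, 0, 0], "angular": [0, 0, 0.004], "hand": -0.4}

```text
clock: 7.25
tcp_pos: [0.5821, -0.0935, 0.0033]
ee_rot: [0.718, 0.696, -0.0, -0.0]
force: [-0.9, 0.7, -0.3]
opening: 0.0599
```

Request:
step_arm:
  plan:
    - {"offset": [4, 0, 0], "angular": [0, 0, 0.004], "hand": -0.4}
    - {"offset": [4, 0, 0], "angular": [0, 0, 0.004], "hand": -0.4}
    - {"offset": [4, 0, 0], "angular": [0, 0, 0.003], "hand": -0.4}
    - {"offset": [4, 0, 0], "angular": [0, 0, 0.003], "hand": -0.4}
    - {"offset": [4, 0, 0], "angular": [0, 0, 0], "hand": -0.4}
    - {"offset": [4, 0, 0], "angular": [0, 0, 0], "hand": -0.4}
    - {"offset": [4, 0, 0], "angular": [0, 0, 0], "hand": -0.4}
    - {"offset": [4, 0, 0], "angular": [0, 0, 0], "hand": -0.4}

```text
clock: 8.05
tcp_pos: [0.5835, -0.0616, 0.0033]
ee_rot: [0.723, 0.691, -0.0, -0.0]
force: [0.1, -0.2, 0.0]
opening: 0.0595
```

```bash
python3 -c "
from h import *
look('p4',(-.1,.01),'scene')"
```

```text
top 278 y@.6,yaw,z [-0.0334 -0.0066  0.017 ] u [-0.0713  0.0373] orange [-0.0713 -0.0521]
scene 340 y@.6,yaw,z [-0.032   0.0016  0.0159] u [-0.0392  0.0367] orange None
8.15 [ 0.5835 -0.0614  0.0033] [ 0.23  0.09 -0.13]
```

View pics/p4.png

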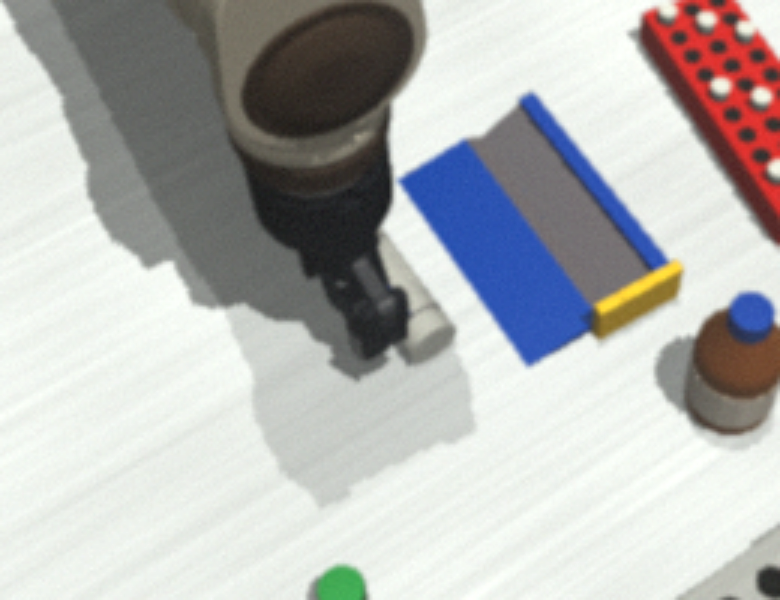

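The tube is ahead of the fingers at crop (425,330), with the ramp's lower edge still ahead at (465,270). Continuing.

Request:
step_arm:
  plan:
    - {"offset": [4, 0, 0], "angular": [0, 0, 0], "hand": -0.4}
    - {"offset": [4, 0, 0], "angular": [0, 0, 0], "hand": -0.4}
    - {"offset": [4, 0, 0], "angular": [0, 0, 0], "hand": -0.4}
    - {"offset": [4, 0, 0], "angular": [0, 0, 0], "hand": -0.4}
    - {"offset": [4, 0, 0], "angular": [0, 0, 0], "hand": -0.4}
    - {"offset": [4, 0, 0], "angular": [0, 0, 0], "hand": -0.4}
    - {"offset": [4, 0, 0], "angular": [0, 0, 0], "hand": -0.4}
    - {"offset": [4, 0, 0], "angular": [0, 0, 0], "hand": -0.4}

```text
clock: 8.95
tcp_pos: [0.5849, -0.0296, 0.0033]
ee_rot: [0.723, 0.691, -0.0, 0.0]
force: [0.1, -0.1, -0.5]
opening: 0.06
```

Request:
step_arm:
  plan:
    - {"offset": [4, 0, 0], "angular": [0, 0, 0], "hand": -0.4}
    - {"offset": [4, 0, 0], "angular": [0, 0, 0], "hand": -0.4}
    - {"offset": [4, 0, -1], "angular": [0, 0, 0], "hand": -0.4}
    - {"offset": [4, 0, -1], "angular": [0, 0, 0], "hand": -0.4}
    - {"offset": [4, 0, -1], "angular": [0, 0, 0], "hand": -0.4}
    - {"offset": [4, 0, -1], "angular": [0, 0, 0], "hand": -0.4}
    - {"offset": [4, 0, -1], "angular": [0, 0, 0], "hand": -0.4}
    - {"offset": [4, 0, -1], "angular": [0, 0, 0], "hand": -0.4}

```text
clock: 9.75
tcp_pos: [0.5864, 0.0023, 0.0094]
ee_rot: [0.723, 0.691, 0.0, 0.0]
force: [0.2, -0.8, 0.4]
opening: 0.0601
```

```bash
python3 -c "
from h import *
look('p5',(-.04,.075),'scene',.022)"
```

```text
top 108 y@.6,yaw,z [ 0.03   -0.0117  0.0197] u [-0.0707 -0.0047] orange [-0.0706 -0.0522]
scene 128 y@.6,yaw,z [ 0.0302 -0.0089  0.0193] u [-0.0209  0.037 ] orange None
9.85 [0.5864 0.0026 0.0095] [ 0.27 -0.1   0.43]
```

View pics/p5.png

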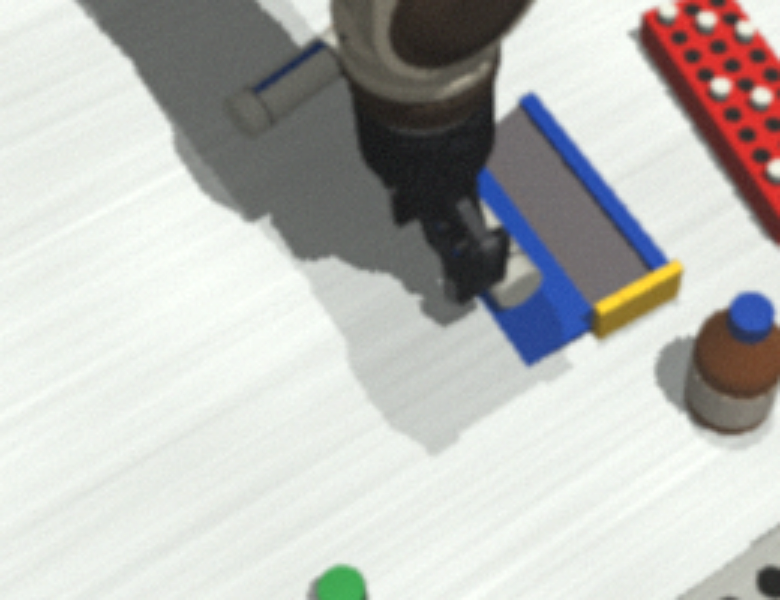

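The tube is on the ramp at crop (515,280), square to the crest. Now I'll take it over the crest slowly.

Request:
step_arm:
  plan:
    - {"offset": [3, 0, 0], "angular": [0, 0, 0], "hand": -0.4}
    - {"offset": [3, 0, 0], "angular": [0, 0, 0], "hand": -0.4}
    - {"offset": [3, 0, 0], "angular": [0, 0, 0], "hand": -0.4}
    - {"offset": [3, 0, 0], "angular": [0, 0, 0], "hand": -0.4}
    - {"offset": [3, 0, 0], "angular": [0, 0, 0], "hand": -0.4}
    - {"offset": [3, 0, 0], "angular": [0, 0, 0], "hand": -0.4}
    - {"offset": [3, 0, 0], "angular": [0, 0, 0], "hand": -0.4}
    - {"offset": [3, 0, 0], "angular": [0, 0, 0], "hand": -0.4}

```text
clock: 10.65
tcp_pos: [0.5874, 0.0263, 0.0093]
ee_rot: [0.723, 0.691, 0.0, 0.0]
force: [0.0, -1.3, 0.3]
opening: 0.0598
```

Request:
step_arm:
  plan:
    - {"offset": [3, 0, 0], "angular": [0, 0, 0], "hand": -0.4}
    - {"offset": [3, 0, 0], "angular": [0, 0, 0], "hand": -0.4}
    - {"offset": [2, 0, 0], "angular": [0, 0, 0], "hand": -0.4}
    - {"offset": [2, 0, 0], "angular": [0, 0, 0], "hand": -0.4}
    - {"offset": [2, 0, 0], "angular": [0, 0, 0], "hand": -0.4}
    - {"offset": [2, 0, 0], "angular": [0, 0, 0], "hand": -0.4}
    - {"offset": [2, 0, 0], "angular": [0, 0, 0], "hand": -0.4}
    - {"offset": [0, 0, 0], "angular": [0, 0, 0], "hand": -0.4}

```text
clock: 11.45
tcp_pos: [0.5881, 0.0422, 0.0092]
ee_rot: [0.723, 0.691, 0.0, -0.0]
force: [0.6, -0.7, -0.1]
opening: 0.0597
```

```bash
python3 -c "
from h import *
look('p6',(.03,.1),'scene',.024)"
```

```text
top 62 y@.6,yaw,z [0.0903 0.1201 0.0216] u [-0.0694 -0.0378] orange [-0.0694 -0.0505]
scene 134 y@.6,yaw,z [ 0.0767 -0.0513  0.0204] u [-0.0225  0.0392] orange None
11.55 [0.5881 0.042  0.0092] [-0.42 -0.84 -0.23]
```

View pics/p6.png

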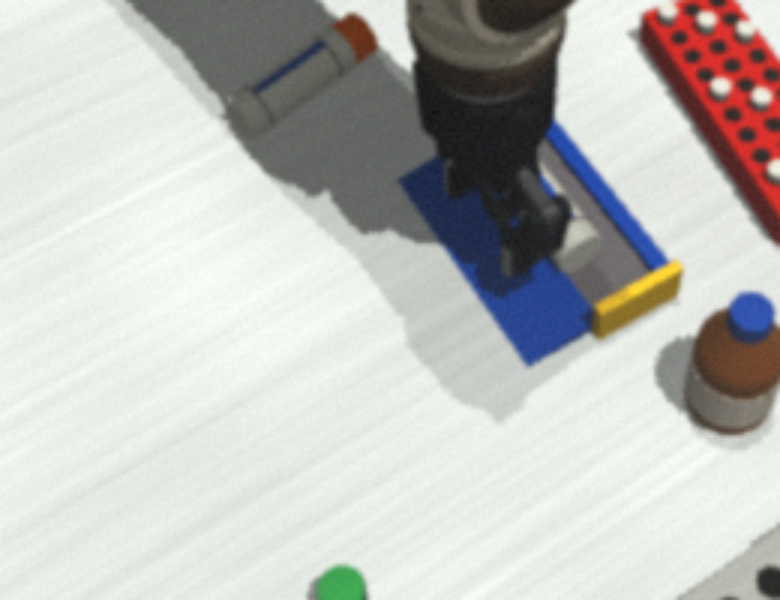

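The tube lies in the groove at crop (575,245), fitted z 20 mm and yaw -0.05, with its foot ~40 mm short of the stop. Next: back off, rise, shut the fingers and go behind the cap.

Request:
step_arm:
  plan:
    - {"offset": [-5, 0, 0], "angular": [0, 0, 0], "hand": -0.4}
    - {"offset": [-10, 0, 0], "angular": [0, 0, 0], "hand": -0.4}
    - {"offset": [-5, 0, -15], "angular": [0, 0, 0], "hand": -0.4}
    - {"offset": [0, 0, -30], "angular": [0, 0, 0], "hand": -0.4}
    - {"offset": [0, 0, -30], "angular": [0, 0, 0], "hand": 1}
    - {"offset": [0, -30, 0], "angular": [0, 0, 0], "hand": 1}
    - {"offset": [0, -35, 0], "angular": [0, 0, 0], "hand": 1}
    - {"offset": [0, -35, 0], "angular": [0, 0, 0], "hand": 1}

```text
clock: 12.35
tcp_pos: [0.4865, 0.026, 0.0855]
ee_rot: [0.723, 0.691, 0.0, 0.0]
force: [-0.1, 1.3, 1.5]
opening: 0.0014
```

Request:
step_arm:
  plan:
    - {"offset": [20, -5, 0], "angular": [0, 0, 0], "hand": 1}
    - {"offset": [20, -5, 0], "angular": [0, 0, 0], "hand": 1}
    - {"offset": [15, 0, 0], "angular": [0, 0, 0], "hand": 1}
    - {"offset": [0, 0, 20], "angular": [0, 0, 0], "hand": 1}
    - {"offset": [0, 0, 15], "angular": [0, 0, 0], "hand": 1}
    - {"offset": [0, 0, 0], "angular": [0, 0, 0], "hand": 1}
    - {"offset": [0, 0, 0], "angular": [0, 0, 0], "hand": 1}
    - {"offset": [0, 0, 0], "angular": [0, 0, 0], "hand": 1}

```text
clock: 13.15
tcp_pos: [0.4802, 0.0816, 0.0502]
ee_rot: [0.723, 0.691, 0.0, 0.0]
force: [-0.3, 0.5, 0.2]
opening: -0.0001
```

```bash
python3 -c "
from h import *
look('p7',(.045,.105),'scene',.022)"
```

```text
top 85 y@.6,yaw,z [ 0.0815 -0.1394  0.0214] u [0.006 0.04 ] orange None
scene 644 y@.6,yaw,z [ 0.0778 -0.0481  0.0199] u [-0.0692  0.0378] orange [-0.0699 -0.0534]
13.25 [0.4803 0.0817 0.0501] [-0.28 -0.57 -0.77]
```

View pics/p7.png

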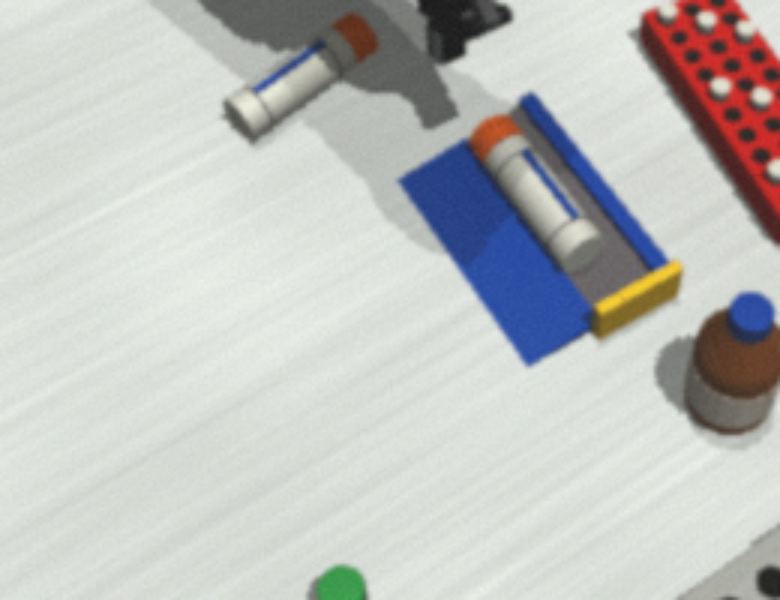

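The tube rests straight in the groove, its cap at crop (497,138), and the shut fingers are behind it at (450,40). Now lower to z ≈ 15 mm and push along the groove.

Request:
step_arm:
  plan:
    - {"offset": [2, 0, 10], "angular": [0, 0, 0], "hand": 1}
    - {"offset": [0, 0, 15], "angular": [0, 0, 0], "hand": 1}
    - {"offset": [0, 0, 10], "angular": [0, 0, 0], "hand": 1}
    - {"offset": [0, 5, 0], "angular": [0, 0, 0], "hand": 1}
    - {"offset": [0, 5, 0], "angular": [0, 0, 0], "hand": 1}
    - {"offset": [0, 5, 0], "angular": [0, 0, 0], "hand": 1}
    - {"offset": [0, 5, 0], "angular": [0, 0, 0], "hand": 1}
    - {"offset": [0, 3, 0], "angular": [0, 0, 0], "hand": 1}

```text
clock: 14.05
tcp_pos: [0.5037, 0.0828, 0.0146]
ee_rot: [0.723, 0.691, 0.0, 0.0]
force: [-0.2, 0.5, 0.2]
opening: 0.0001
```

Request:
step_arm:
  plan:
    - {"offset": [0, 3, 0], "angular": [0, 0, 0], "hand": 1}
    - {"offset": [0, 3, 0], "angular": [0, 0, 0], "hand": 1}
    - {"offset": [0, 3, 0], "angular": [0, 0, 0], "hand": 1}
    - {"offset": [0, 3, 0], "angular": [0, 0, 0], "hand": 1}
    - {"offset": [0, 3, 0], "angular": [0, 0, 0], "hand": 1}
    - {"offset": [0, 3, 0], "angular": [0, 0, 0], "hand": 1}
    - {"offset": [0, 3, 0], "angular": [0, 0, 0], "hand": 1}
    - {"offset": [0, 3, 0], "angular": [0, 0, 0], "hand": 1}

```text
clock: 14.85
tcp_pos: [0.527, 0.0818, 0.0143]
ee_rot: [0.723, 0.691, -0.0, -0.0]
force: [-1.1, 0.5, 1.0]
opening: 0.0002
```

```bash
python3 -c "
from h import *
look('p8',(.045,.105),'scene',.022)"
```

```text
top few 0
scene 613 y@.6,yaw,z [ 0.078  -0.0495  0.0199] u [-0.0574  0.0499] orange [-0.0581 -0.0419]
14.95 [0.5272 0.0818 0.0142] [-0.84 -0.83 -0.63]
```

Request:
step_arm:
  plan:
    - {"offset": [0, 3, 0], "angular": [0, 0, 0], "hand": 1}
    - {"offset": [0, 3, 0], "angular": [0, 0, 0], "hand": 1}
    - {"offset": [0, 3, 0], "angular": [0, 0, 0], "hand": 1}
    - {"offset": [0, 3, 0], "angular": [0, 0, 0], "hand": 1}
    - {"offset": [0, 3, 0], "angular": [0, 0, 0], "hand": 1}
    - {"offset": [0, 3, 0], "angular": [0, 0, 0], "hand": 1}
    - {"offset": [0, 2, 0], "angular": [0, 0, 0], "hand": 1}
    - {"offset": [0, 2, 0], "angular": [0, 0, 0], "hand": 1}

```text
clock: 15.75
tcp_pos: [0.549, 0.0808, 0.0143]
ee_rot: [0.723, 0.691, -0.0, -0.0]
force: [-0.6, -0.0, 0.4]
opening: 0.0001
```

Request:
step_arm:
  plan:
    - {"offset": [0, 1, 0], "angular": [0, 0, 0], "hand": 1}
    - {"offset": [0, 0.5, 0], "angular": [0, 0, 0], "hand": 1}
    - {"offset": [0, 0.5, 0], "angular": [0, 0, 0], "hand": 1}
    - {"offset": [0, 0.5, 0], "angular": [0, 0, 0], "hand": 1}
    - {"offset": [0, 0, 0], "angular": [0, 0, 0], "hand": 1}
    - {"offset": [0, 0, 0], "angular": [0, 0, 0], "hand": 1}
    - {"offset": [0, 0, 0], "angular": [0, 0, 0], "hand": 1}
    - {"offset": [0, 0, 0], "angular": [0, 0, 0], "hand": 1}

```text
clock: 16.55
tcp_pos: [0.5514, 0.0807, 0.0143]
ee_rot: [0.723, 0.691, 0.0, 0.0]
force: [0.1, -0.2, -0.3]
opening: -0.0002
```

```bash
python3 -c "
from h import *
look('p8',(.045,.105),'scene',.022)"
```

```text
top few 0
scene 654 y@.6,yaw,z [ 0.0779 -0.0466  0.0199] u [-0.0332  0.0737] orange [-0.0343 -0.0177]
16.65 [0.5514 0.0807 0.0143] [ 0.21 -0.23  0.9 ]
```

Still ~3 mm to go, no stop contact yet. I'll go on in 0.5 mm steps, watching the force.

Request:
step_arm:
  plan:
    - {"offset": [0, 0.5, 0], "angular": [0, 0, 0], "hand": 1}
    - {"offset": [0, 0.5, 0], "angular": [0, 0, 0], "hand": 1}
    - {"offset": [0, 0.5, 0], "angular": [0, 0, 0], "hand": 1}
    - {"offset": [0, 0.5, 0], "angular": [0, 0, 0], "hand": 1}
    - {"offset": [0, 0, 0], "angular": [0, 0, 0], "hand": 1}
    - {"offset": [0, 0, 0], "angular": [0, 0, 0], "hand": 1}
    - {"offset": [0, 0, 0], "angular": [0, 0, 0], "hand": 1}
    - {"offset": [0, 0, 0], "angular": [0, 0, 0], "hand": 1}

```text
clock: 17.45
tcp_pos: [0.5534, 0.0806, 0.0143]
ee_rot: [0.723, 0.691, 0.0, 0.0]
force: [0.2, -0.3, -0.8]
opening: -0.0002
```

Request:
step_arm:
  plan:
    - {"offset": [0, 0.5, 0], "angular": [0, 0, 0], "hand": 1}
    - {"offset": [0, 0, 0], "angular": [0, 0, 0], "hand": 1}
    - {"offset": [0, 0.5, 0], "angular": [0, 0, 0], "hand": 1}
    - {"offset": [0, 0, 0], "angular": [0, 0, 0], "hand": 1}
    - {"offset": [0, 0, 0], "angular": [0, 0, 0], "hand": 1}
    - {"offset": [0, 0, 0], "angular": [0, 0, 0], "hand": 1}
    - {"offset": [0, 0, 0], "angular": [0, 0, 0], "hand": 1}
    - {"offset": [0, 0, 0], "angular": [0, 0, 0], "hand": 1}

```text
clock: 18.25
tcp_pos: [0.5543, 0.0806, 0.0143]
ee_rot: [0.723, 0.691, 0.0, 0.0]
force: [-0.9, 0.0, 0.5]
opening: -0.0003
```

Request:
step_arm:
  plan:
    - {"offset": [0, 0.5, 0], "angular": [0, 0, 0], "hand": 1}
    - {"offset": [0, 0, 0], "angular": [0, 0, 0], "hand": 1}
    - {"offset": [0, 0, 0], "angular": [0, 0, 0], "hand": 1}
    - {"offset": [0, 0.5, 0], "angular": [0, 0, 0], "hand": 1}
    - {"offset": [0, 0, 0], "angular": [0, 0, 0], "hand": 1}
    - {"offset": [0, 0, 0], "angular": [0, 0, 0], "hand": 1}
    - {"offset": [0, 0, 0], "angular": [0, 0, 0], "hand": 1}
    - {"offset": [0, 0, 0], "angular": [0, 0, 0], "hand": 1}

```text
clock: 19.05
tcp_pos: [0.5547, 0.0805, 0.0143]
ee_rot: [0.723, 0.691, -0.0, -0.0]
force: [-5.1, 0.0, 3.5]
opening: 0.0003
```

```bash
python3 -c "
from h import *
look('p9',(.045,.105),'scene',.022)
s=read_state();print(s['effort'],s['torque'])"
```

```text
top few 0
scene 638 y@.6,yaw,z [ 0.0781 -0.0486  0.02  ] u [-0.0307  0.076 ] orange [-0.0317 -0.0146]
19.15 [0.5547 0.0805 0.0142] [-5.94  0.69  3.33]
[-5.33955228e-01 -5.32171619e+01  4.67608666e+01 -2.08690658e+00
 -2.43440950e-01 -2.66240000e-03] [0.04463888 0.95077196 0.041247  ]
```

View pics/p9.png

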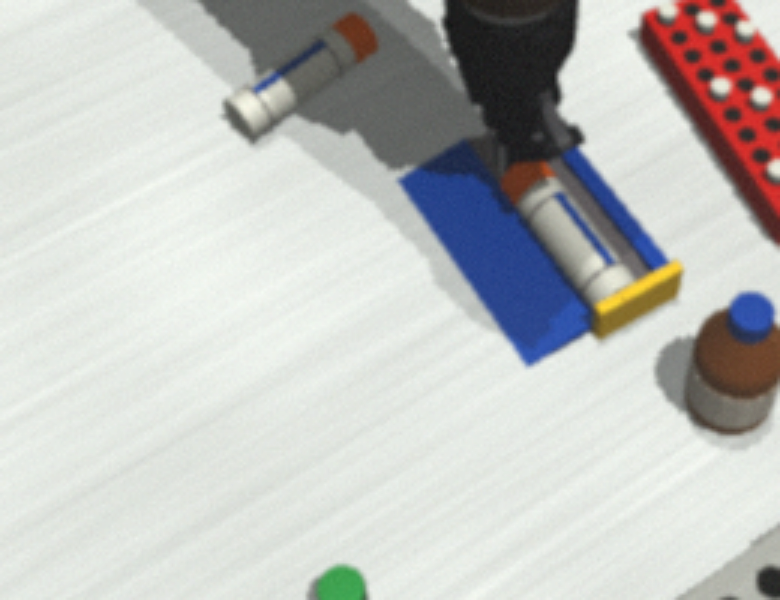

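The force jumped to -5 N along the push and the TCP stalled, so the foot, at crop (620,288), is against the yellow stop. Retreat straight back, then up.

Request:
step_arm:
  plan:
    - {"offset": [0, -0.5, 0], "angular": [0, 0, 0], "hand": 1}
    - {"offset": [0, -1, 0], "angular": [0, 0, 0], "hand": 1}
    - {"offset": [0, -3, 0], "angular": [0, 0, 0], "hand": 1}
    - {"offset": [0, -10, 0], "angular": [0, 0, 0], "hand": 1}
    - {"offset": [0, -20, 0], "angular": [0, 0, 0], "hand": 1}
    - {"offset": [0, -25, 0], "angular": [0, 0, 0], "hand": 1}
    - {"offset": [0, -20, -20], "angular": [0, 0, 0], "hand": 1}
    - {"offset": [0, -10, -40], "angular": [0, 0, 0], "hand": 1}

```text
clock: 19.95
tcp_pos: [0.462, 0.0841, 0.0721]
ee_rot: [0.723, 0.691, -0.002, -0.002]
force: [1.0, 0.3, -0.9]
opening: 0.0
```

Request:
step_arm:
  plan:
    - {"offset": [0, -10, -40], "angular": [0, 0, 0], "hand": 1}
    - {"offset": [0, -10, -40], "angular": [0, 0, 0], "hand": 1}
    - {"offset": [0, -10, -20], "angular": [0, 0, 0], "hand": 1}
    - {"offset": [0, 0, 0], "angular": [0, 0, 0], "hand": 1}
    - {"offset": [0, 0, 0], "angular": [0, 0, 0], "hand": 1}
    - {"offset": [0, 0, 0], "angular": [0, 0, 0], "hand": 1}
    - {"offset": [0, 0, 0], "angular": [0, 0, 0], "hand": 1}
    - {"offset": [0, 0, 0], "angular": [0, 0, 0], "hand": 1}

```text
clock: 20.75
tcp_pos: [0.4357, 0.0857, 0.1732]
ee_rot: [0.723, 0.691, -0.001, -0.0]
force: [-0.1, 0.3, 0.2]
opening: -0.0
```

```bash
python3 -c "
from h import *
look('p10',(.045,.105),'scene',.022)
for k in('vial','rack','reagent','tube'):
    im,d=capture('scene')
    for o in nets.look_for(k,'scene')[:4]:
        r,c=o['at'][0]*400,o['at'][1]*640; print(k,round(o['conf'],2),int(r),int(c),pt('scene',d,r,c).round(3))
look('p11',(.045,.105),None,.022)
"
```

```text
top 341 y@.6,yaw,z [ 0.079  -0.0478  0.0208] u [-0.0309  0.0779] orange [-0.0309 -0.0126]
scene 678 y@.6,yaw,z [ 0.0781 -0.0477  0.02  ] u [-0.0313  0.0762] orange [-0.0321 -0.0146]
20.85 [0.4358 0.0858 0.1736] [-0.95  0.47 -0.47]
vial 0.71 350 264 [ 0.748 -0.156  0.044]
rack 0.8 189 403 [0.626 0.226 0.03 ]
reagent 0.89 271 396 [0.768 0.082 0.075]
tube 0.87 174 251 [0.426 0.003 0.03 ]
tube 0.87 115 290 [0.333 0.155 0.031]
tube 0.85 224 338 [0.622 0.074 0.036]
tube 0.6 97 352 [0.359 0.305 0.027]
top 336 y@.6,yaw,z [ 0.0789 -0.0467  0.0208] u [-0.0309  0.0774] orange [-0.0309 -0.0123]
scene 679 y@.6,yaw,z [ 0.0779 -0.0446  0.02  ] u [-0.0315  0.0757] orange [-0.0322 -0.0148]
21.35 [0.436  0.0859 0.1743] [-0.86 -0.34 -0.2 ]
```

View pics/p10.png

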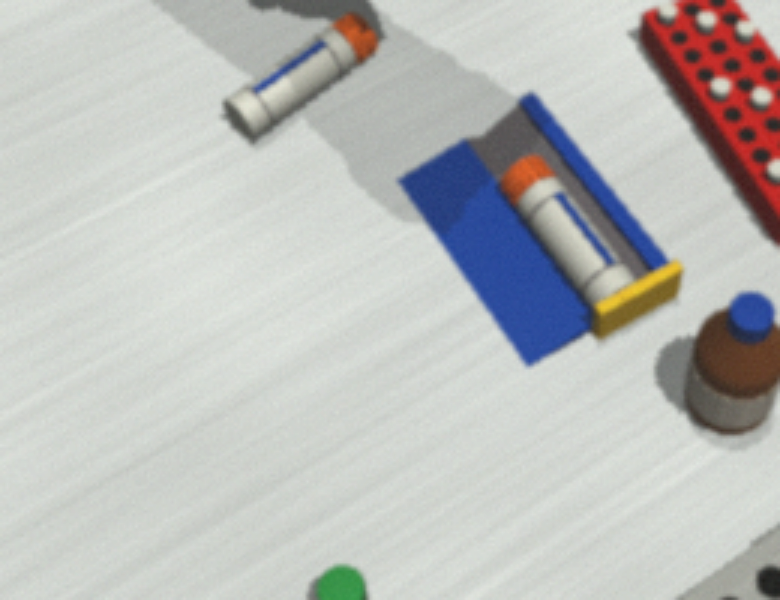

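The tube lies in the groove with its foot at the stop, crop (615,285), and has not moved since the retreat. The arm is clear and the bottle, vial and rack are where they were.

```bash
python3 -c "
from station import ticket
print(ticket.sign_off())"
```

```text
the job is handed in; nothing more can be done
None
```

The tube is lying still in the groove with its foot end against the yellow stop, and the job is handed in at about 21 s of the 50 s allowed. I rolled the rightmost tube along the bench and up the ramp into the groove with two part-open fingertips at 30–40 mm/s. I then pushed its orange cap with the shut fingers until it reached the stop.

**Last checks:**
- **Stop contact:** the force along the push rose to about 5 N and the fingers stalled, which I took as the tube touching the stop.
- **Position:** after I backed off, the fitted tube centre was at a height of 20 mm, in line with the groove. Two looks about 0.5 s apart agreed within 1 mm.
- **Other objects:** the networks put the rack, amber bottle and vial within 4 mm of where they started, which is within measuring noise.
- **Robot:** it ended clear, with the TCP 0.17 m above the bench and touching nothing.

**Disagreements:**
- The top camera read the tube about 1 mm higher and 1 mm further left than the scene camera, which is within the stated calibration.
- While the gripper was in the way, the top camera gave few or poor fits, so I relied on the scene camera for those.

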